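# Move the sprung-pin splash guard to the busy stirrer

### The arm

A 6-joint arm with a two-finger parallel gripper is mounted at the origin on the work surface. World frame = base frame: x ahead of the robot, y to its left, z up, the work surface at z = 0. Lengths are in m, angles in rad, forces in N, time in s.
With the tool pointing down it reaches from about 0.275 to 0.875 m from the base axis. Payload 12.5 kg.
Tool frame: the origin (TCP) lies on the front face of the gripper's body, between the roots of the fingers; the fingertips stand 73 mm ahead of it and the grasp point (between the pads) lies 54 mm ahead of it; y points along the fingers, x is the direction in which the jaws open and shut, and the axes are right-handed (so a half turn about y gives the same grasp; the last joint's range is limited). The gripper opens to 85 mm and grips with 20 to 120 N. Pads are 22 mm wide; open, the fingers measure 114 mm over their backs; the gripper's body (76 mm by 85 mm) begins 54 mm behind the grasp point. The pads swing forward as they close: fully open they stand 13 mm farther back than shut.
Start: joints at [1.23, 0.351, 1.652, -0, 1.139, -0.085], TCP at [0.139, 0.532, 0.304] pointing down, gripper open.
Joint ranges: [-2.75, 2.75], [-0.79, 2.1], [0.01, 2.65], [-1.57, 4.71], [0.07, 3.14], [-2.87, 2.87]. Speed limits (rad/s): [2.22, 2.22, 2.79, 3.14, 3.14, 3.14].

### API

Orientations are given as a 3x3 rotation matrix whose columns are the frame's x, y, z axes.
In Python, from station import robot gives the robot as it stands.
- The arm moves only by the shell command python3 -m inch 'ROWS' [FORCE]. ROWS is JSON, a list of rows, each a list of 3 entries, a list of its own where there are three numbers: the shift along the tool's x, y, z as a fraction of full scale, then the turn about the tool's y as a fraction of full scale, then the closure, from -1 (fully open) to 1 (shut). A call has exactly 8 rows; each row shifts and turns the pose as measured when the row begins, along the tool's axes as they then stand; what a row does not reach is not made up. Full scale, the value 1, is 60 cm for a shift and 90 degrees for a turn. A row lasts 1/10 s, in which the tool goes at most 50 mm and 8.59 degrees, less where a joint would pass 70% of its speed; a pose out of reach is approached as far as the arm can. A call with a number of a shift or a turn outside -1 to 1 is refused whole. A call with a gripper value outside its range is refused whole. The fingers move at their own pace and stop on an object; FORCE is the grip in N (left out, the last holds). Time passes only in rows, so rows that do not move let the fingers close, or fill a call up. It gives the time, the measured TCP pose, the force and the opening at its end, in the units of the state.
- robot.get_obs(): the state, without advancing time (a new reading comes with each control period).
- robot.grab_frame(name): name is "scene" or "top"; returns a dict with "pixels" (480x640x3 uint8, red, green, blue), "z_map" (480x640 float32, m along the optical axis (not along the pixel's ray), 0 where there is no reading), "fx", "fy", "cx", "cy" (pixels), "T" (4x4, takes a point from camera to world coordinates). Camera axes: x right, y down, z forward; pixel columns grow to the right and rows downward; lengths in m; the calibration is good to about 2 mm. A picture is of the moment at which its call begins.
- robot.job_done(): hands the job in, once; it reports no verdict.
The state is a dict: "time": time; "joint_positions": joint angles; "qd": joint speeds; "tau": joint torques, N m; "tcp_pos": TCP position; "tcp_rot": TCP orientation; "force": force on the tool from outside, world axes, zero at the start; "torque": the same for the moment, N m; "opening": finger opening in m.
Only numpy, scipy, OpenCV 4.12 (cv2) and the standard library are available. Lean on these libraries where they do the work, as an engineer would, in place of code of your own. Each camera call takes 0.05 s, during which the arm holds its last target. There are 200 camera calls.

### The job

Hang the clear splash guard on the stirrer station that holds the flask. Squeeze its two finger tabs together to draw the sprung hinge pin, lift the guard off the idle station, then lower it gently into the other station's hinge brackets and let the pin spring fully into its hole, so that the guard hangs there by itself. Do not force the brackets, and leave the flask, bottle and beaker where they stand.

Things in the scene. Friction and masses are not known exactly. Their poses are not given: they have to be found in the camera images.
- idle: The idle station (fixed), hot plate empty: foot 200 x 200 mm, stirrer, two posts with aluminium brackets, 30 mm deep (x), 10 thick, inner faces at y = +78 and -78 mm. Origin: on the table midway between the posts; x away from the hot plate (centre x = -85 mm, flask ring 94 mm high), y along the hinge axis, z up. Hinge axis at z = 150 mm.
- busy: The busy station (fixed), hot plate with the flask: foot 200 x 200 mm, stirrer, two posts with aluminium brackets, 30 mm deep (x), 10 thick, inner faces at y = +78 and -78 mm. Origin: on the table midway between the posts; x away from the hot plate (centre x = -85 mm, flask ring 94 mm high), y along the hinge axis, z up. Brackets like the idle station's.
- pin (a joint): Travel of the sprung pin (m): 0 fully out (as in its hole), 0.015 fully drawn. The spring pushes it out with 4 N when out, 8 N when drawn, so it never stays drawn by itself. Let go beside the hole, it rests against the bracket's face and reads 0.006 to 0.012.
- busy_mark (a point): Point on the busy station midway between its brackets, 150 mm above the table, axes as the station's. Its hinge axis runs along y, level, above or below this point: both bracket heads are clamped at the same height, set anew each time, hinge axis 140 to 160 mm above the table. That height is not reported: feel for it when the stub comes down on the slot's floor.
- idle_slot (a point): Centre of the open-topped slot in the idle station's +y bracket, on the hinge axis, mid-thickness (y = 83 mm), axes as the station's. Slot 10 mm wide, floor 3.5 mm below this point, where the stub rests with its axis at this point; above, it widens as a 45 degree funnel to about 25 mm at the top, 15 mm above. The busy station's +y bracket is the same.
- idle_hole (a point): Centre of the pin hole through the idle station's -y bracket, on the hinge axis, mid-thickness (y = -83 mm), axes as the station's. A closed window 10 mm wide, 10 mm high (from 5.5 mm below to 4.5 mm above the axis); the bracket's plain top is 16.5 mm above the axis. The busy station's -y bracket is the same.
- guard: Loose splash guard, 0.25 to 0.4 kg: grey hinge bar 150 mm long, 12 mm thick, with a clear panel 136 wide, 9 thick, hanging to 109 mm below the hinge axis. The bar fits between the brackets with 3 mm play each end, swings freely. Origin: middle of the hinge axis; y along it towards the stub (the station's y while it hangs), z up, x across the panel. Carried by its tabs it hangs plumb.
- guard_grip (a point): Grip point, 34 mm above the guard's origin. Two upright tabs, 24 mm wide (x), 8 thick, 8 to 52 mm above the hinge axis: a fixed one, outer face at y = +20 mm, and the pin's, outer face at y = -35 mm free, -20 mm fully drawn. 55 mm over the outsides free, 40 mm squeezed: then a firm hold. Fingers that close centred here, along y, draw the pin without shifting the guard. Axes as the guard's.
- guard_stub (a point): Fixed round steel stub on the guard's +y end, 7 mm in diameter, on the hinge axis. It runs from y = 75 to 89 mm in the guard; this point is at y = 83 mm. Axes as the guard's.
- pin_end (a point): Point on the axis of the sprung hinge pin at the guard's -y end, 4 mm short of its tip; at y = -83 mm in the guard with the pin fully out (mid-bracket), moving with the pin. Pin 7 mm in diameter, blunt nose with a 1.5 mm chamfer. Fully drawn, the tip is 3 mm inside the end of the guard's bar. Axes as the guard's.
- flask: Bystander: small glass flask standing loose on the busy station's hot plate, 64 mm wide, 80 mm tall, origin at the centre of its underside.
- reagent: Bystander: amber bottle with a blue cap, 60 mm wide, 120 mm tall, on the table beyond the stations, origin at the centre of its underside.
- beaker: Bystander: glass beaker, 64 mm wide, 75 mm tall, on the table beyond the stations, origin at the centre of its underside.
Mind the look-alikes: they are no part of the job. Of the things that look like the guard, the smallest one is meant.

How it is judged:
By the outcome, as a careful person would: the job done as asked, in the order asked, and still so for the second after the job is handed in, with the robot touching nothing.
It also fails if it takes over 45 s, if anything falls off the work surface, if the arm or the gripper's body presses on something with over 40 N, if the wrist force passes 120 N, or if a joint passes its speed limit or range.

## Working session

There is one attempt and no reset: what is moved stays moved. The work goes in short steps, Python scripts to look and compute and a shell command to move; the robot and the scene stay as the last step left them, time stands still between calls to the robot, and variables do not carry over. Pictures are saved under pics/ and viewed, about 8 in all and at most 12, crops included, and the job is handed in when it is done.

```bash
mkdir -p pics; ls
cat > h.py <<'E'
import numpy as np, cv2, json
from station import robot
def grab(n):
    f=robot.grab_frame(n); return f
def save(f,p,crop=None,s=1):
    im=f["pixels"][:,:,::-1]
    if crop: x0,y0,x1,y1=crop; im=im[y0:y1,x0:x1]
    cv2.imwrite(p,cv2.resize(np.ascontiguousarray(im),None,fx=s,fy=s,interpolation=cv2.INTER_CUBIC))
def ray(f,u,v):
    T=np.array(f["T"]); d=T[:3,:3]@np.array([(u-f["cx"])/f["fx"],(v-f["cy"])/f["fy"],1]); return T[:3,3],d
def onplane(f,u,v,z):
    o,d=ray(f,u,v); return o+d*(z-o[2])/d[2]
def pts(f):
    z=f["z_map"]; v,u=np.mgrid[:480,:640]; T=np.array(f["T"])
    P=np.stack([(u-f["cx"])/f["fx"]*z,(v-f["cy"])/f["fy"]*z,z],-1)
    W=P@T[:3,:3].T+T[:3,3]; W[z==0]=np.nan; return W
E
python3 - <<'E'
from h import *
np.set_printoptions(precision=4,suppress=True)
for n in("scene","top"):
    f=grab(n); save(f,f"pics/{n}0.png"); print(n,f["fx"],f["cx"],f["cy"],np.array(f["T"]))
print(robot.get_obs())
E
```

```text
pics
scene 526.050095381735 319.3573416460334 235.08680246522704 [[-0.6782  0.534  -0.5048  1.2059]
 [ 0.7349  0.4882 -0.4708  0.4755]
 [-0.005  -0.6903 -0.7235  1.0205]
 [ 0.      0.      0.      1.    ]]
top 620.1651879238286 309.49443313569316 237.51564110123164 [[-0.0059 -0.997   0.0771  0.5044]
 [-1.      0.0058 -0.0022 -0.1119]
 [ 0.0018 -0.0771 -0.997   1.5083]
 [ 0.      0.      0.      1.    ]]
{'time': 0.1, 'joint_positions': array([ 1.2304,  0.3512,  1.6524,  0.    ,  1.1391, -0.0846]), 'qd': array([-0.0002, -0.0016, -0.0042, -0.0016,  0.0012, -0.0006]), 'tau': array([  0.0006, -50.6822, -29.1879,  -0.0002,   0.0027,   0.    ]), 'tcp_pos': array([0.1391, 0.5319, 0.3034]), 'tcp_rot': array([[ 0.253 , -0.0003, -0.9675],
       [ 0.9675, -0.0009,  0.253 ],
       [-0.001 , -1.    ,  0.0001]]), 'force': array([ 0.3334, -0.3577,  0.2026]), 'torque': array([0.0014, 0.0128, 0.0373]), 'opening': 0.08537199986552065}
```

View pics/scene0.png

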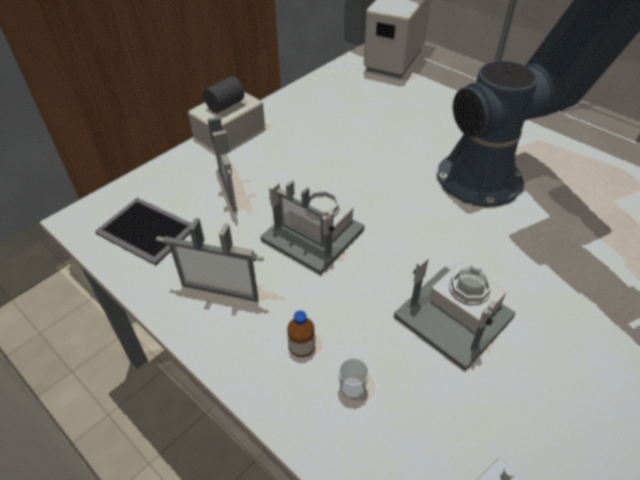

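View pics/top0.png

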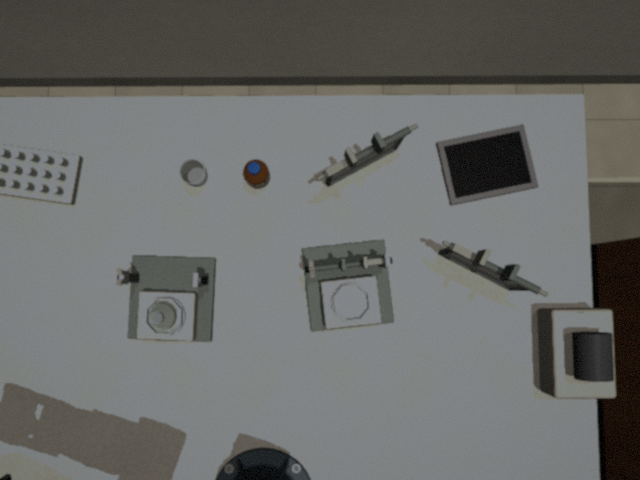

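Run:
```python
from h import *
np.set_printoptions(precision=4,suppress=True)
f=grab("top"); save(f,"pics/t1.png",(90,220,410,350),2.5)
g=grab("scene"); save(g,"pics/s1.png",(240,160,540,380),2.6)
W=pts(f)
for n,(x0,y0,x1,y1) in dict(busy=(105,240,235,350),idle=(290,228,405,340)).items():
    S=W[y0:y1,x0:x1]; z=S[...,2]
    h=np.histogram(z[np.isfinite(z)],bins=np.arange(-.01,.24,.01)); print(n,[(round(b,2),c) for b,c in zip(h[1],h[0]) if c])
    m=((z>0.008)&(z<0.07)).astype(np.uint8)
    m=cv2.morphologyEx(((z>0.008)).astype(np.uint8),cv2.MORPH_OPEN,np.ones((3,3)))
    fp=S[(z>0.008)&(z<0.04)][:,:2].astype(np.float32)
    print("foot",np.median(S[(z>0.008)&(z<0.04)][:,2]),cv2.minAreaRect(fp))
    hi=(z>0.115).astype(np.uint8)
    c,l,st,ce=cv2.connectedComponentsWithStats(hi)
    for i in range(1,c):
        if st[i,4]>6:
            q=S[l==i]; print(st[i,:2]+[x0,y0],st[i,4],"min",q.min(0),"max",q.max(0),"med",np.median(q,0))
```

```text
busy [(np.float64(-0.01), np.int64(4532)), (np.float64(0.0), np.int64(2472)), (np.float64(0.01), np.int64(2687)), (np.float64(0.02), np.int64(1232)), (np.float64(0.03), np.int64(54)), (np.float64(0.04), np.int64(59)), (np.float64(0.05), np.int64(66)), (np.float64(0.06), np.int64(1004)), (np.float64(0.07), np.int64(768)), (np.float64(0.08), np.int64(163)), (np.float64(0.09), np.int64(206)), (np.float64(0.1), np.int64(60)), (np.float64(0.11), np.int64(248)), (np.float64(0.12), np.int64(223)), (np.float64(0.13), np.int64(81)), (np.float64(0.14), np.int64(42)), (np.float64(0.15), np.int64(160)), (np.float64(0.16), np.int64(109)), (np.float64(0.17), np.int64(42))]
foot 0.01848469741768799 ((0.4833326041698456, 0.22348730266094208), (0.24908675253391266, 0.30244943499565125), 0.29416027665138245)
[116 269] 170 min [0.5079 0.2909 0.1156] max [0.5425 0.3133 0.1731] med [0.5254 0.2941 0.1515]
[193 273] 154 min [0.5047 0.1168 0.1158] max [0.5332 0.1376 0.1792] med [0.5179 0.1276 0.1606]
[148 303] 485 min [0.4075 0.1894 0.115 ] max [0.4674 0.2462 0.1659] med [0.4386 0.2136 0.1255]
idle [(np.flo
[... 286 characters left out ...]
.07), np.int64(1306)), (np.float64(0.08), np.int64(221)), (np.float64(0.09), np.int64(176)), (np.float64(0.1), np.int64(2)), (np.float64(0.11), np.int64(10)), (np.float64(0.12), np.int64(38)), (np.float64(0.13), np.int64(7)), (np.float64(0.14), np.int64(73)), (np.float64(0.15), np.int64(295)), (np.float64(0.16), np.int64(126)), (np.float64(0.17), np.int64(16)), (np.float64(0.18), np.int64(11)), (np.float64(0.19), np.int64(46)), (np.float64(0.2), np.int64(45))]
foot 0.018719174029812935 ((0.5096821188926697, -0.2159799486398697), (0.24791254103183746, 0.2581205368041992), 86.49100494384766)
[305 253] 665 min [ 0.5248 -0.2971  0.1166] max [ 0.5738 -0.1045  0.2069] med [ 0.5503 -0.2011  0.1562]
```

View pics/t1.png

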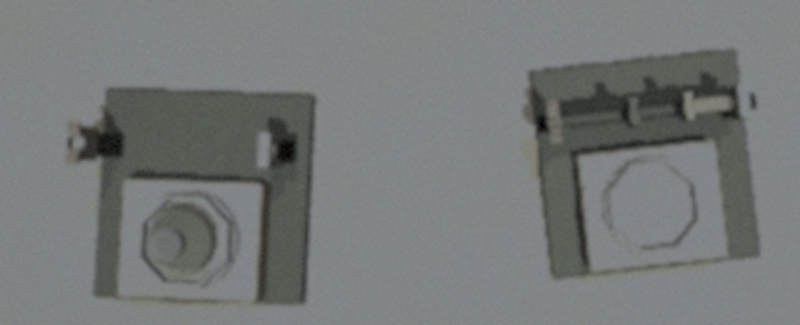

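View pics/s1.png

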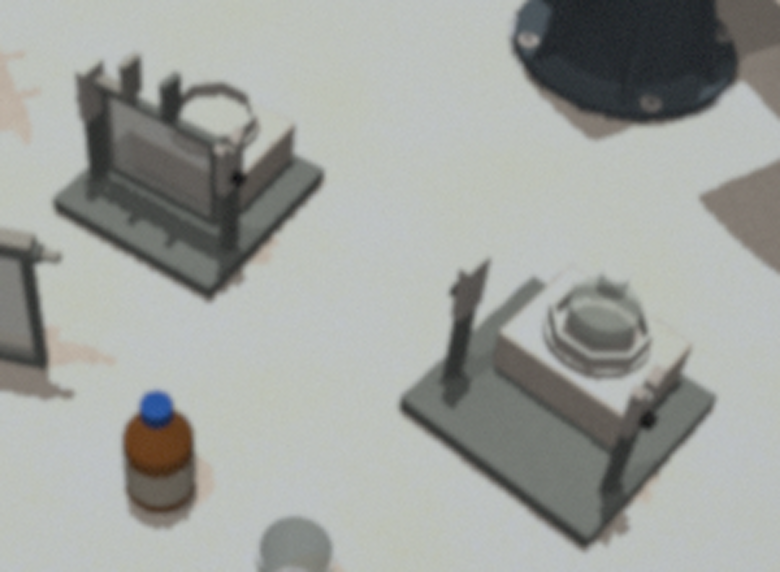

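```bash
cat > foot.py <<'E'
from h import *
np.set_printoptions(precision=4,suppress=True)
f=grab("top"); im=f["pixels"].astype(np.uint8)
gray=cv2.cvtColor(im,cv2.COLOR_RGB2GRAY); print("gray table/foot",gray[230,250],gray[260,170],gray[325,312],gray[280,290])
# foot edges: (row/col ranges) busy & idle; find strongest subpixel gradient along a scan line
def scan(vert,fix,a,b):
    p=cv2.GaussianBlur(gray,(3,3),0).astype(float); s=p[a:b,fix] if vert else p[fix,a:b]
    g=np.abs(np.diff(s)); k=g.argmax(); k=min(max(k,1),len(g)-2)
    d=g[k-1]-2*g[k]+g[k+1]; o=0.5*(g[k-1]-g[k+1])/d if d else 0
    t=a+k+0.5+o; return (fix,t) if vert else (t,fix)
E_={'busy':dict(front=[scan(1,c,248,264) for c in range(140,208)],back=[scan(1,c,334,350) for c in list(range(136,208))],
   right=[scan(0,r,206,224) for r in list(range(262,336))],left=[scan(0,r,120,138) for r in range(295,335)]),
 'idle':dict(front=[scan(1,c,233,256) for c in range(312,378)],back=[scan(1,c,316,340) for c in range(318,388)],
   right=[scan(0,r,380,403) for r in list(range(272,316))],left=[scan(0,r,300,316) for r in range(290,325)])}
for n,d in E_.items():
    L={}
    for k,p in d.items():
        q=np.array([onplane(f,u,v,0.018)[:2] for u,v in p],np.float32)
        vx,vy,x,y=cv2.fitLine(q,cv2.DIST_HUBER,0,0.001,0.001).ravel(); L[k]=(np.array([vx,vy]),np.array([x,y]))
        r=(q-[x,y])@np.array([-vy,vx]); print(n,k,"ang",np.degrees(np.arctan2(vy,vx))%180,"pt",x,y,"mad",np.median(abs(r)))
    def X(a,b):
        t=np.linalg.solve(np.array([L[a][0],-L[b][0]]).T,L[b][1]-L[a][1]); return L[a][1]+t[0]*L[a][0]
    C=np.array([X('front','left'),X('front','right'),X('back','right'),X('back','left')]); print(C, "sides",np.linalg.norm(np.roll(C,-1,0)-C,axis=1),"centre",C.mean(0))
W=pts(f)
S=W[228:340,290:405]; m=np.nan_to_num(S[...,2])>0.18
c,l,st,ce=cv2.connectedComponentsWithStats(m.astype(np.uint8))
for i in range(1,c): q=S[l==i]; print("tab px",ce[i]+[290,228],st[i],q.min(0),q.max(0),q.mean(0))
E
python3 foot.py
```

```text
gray table/foot 132 90 93 133
busy front ang 87.63897 pt 0.57849956 0.22500594 mad 0.000372275
busy back ang 85.90574 pt 0.3780872 0.20056319 mad 0.00091503025
busy right ang 177.57068 pt 0.4598604 0.11468168 mad 0.00019676372
busy left ang 177.8836 pt 0.4355802 0.31831717 mad 0.00029216925
[[0.5821 0.3129]
 [0.5738 0.1098]
 [0.3722 0.1184]
 [0.3866 0.3201]] sides [0.2032 0.2017 0.2022 0.1956] centre [0.4787 0.2153]
idle front ang 95.95214 pt 0.6077838 -0.20955607 mad 0.00034310514
idle back ang 96.34679 pt 0.4100523 -0.21648398 mad 0.0007252287
idle right ang 5.81517 pt 0.47770733 -0.30906528 mad 0.00034649202
idle left ang 6.5624447 pt 0.4508249 -0.1084516 mad 0.00030882144
[[ 0.5955 -0.0918]
 [ 0.6167 -0.2949]
 [ 0.421  -0.3148]
 [ 0.3987 -0.1144]] sides [0.2042 0.1967 0.2016 0.1981] centre [ 0.508 -0.204]
tab px [364.8462 261.9615] [72 28  6 12 52] [ 0.5426 -0.2361  0.1826] [ 0.5658 -0.2266  0.2047] [ 0.5533 -0.2314  0.1978]
tab px [342.898  264.3061] [51 31  5 12 49] [ 0.5365 -0.1894  0.1857] [ 0.5599 -0.1808  0.205 ] [ 0.5486 -0.185   0.1983]
```

```bash
cat > to.py <<'E'
# usage: python3 to.py x y z yaw_deg(of jaw axis) : needed shift in tool axes (fraction of 0.6 m) and turn
import sys
from h import *
o=robot.get_obs(); R=o["tcp_rot"]; t=np.array([float(a) for a in sys.argv[1:4]]); yaw=float(sys.argv[4])
d=t-o["tcp_pos"]; c=np.degrees(np.arctan2(R[1,0],R[0,0]))
np.set_printoptions(precision=4,suppress=True)
print("t",o["time"],"tcp",o["tcp_pos"],"yaw",c,"F",o["force"],"M",o["torque"],"open",o["opening"])
print("mm",d*1000,"shift",R.T@d/0.6,"turn",-(yaw-c)/90,"tilt",R[2,0],R[2,2])
E
python3 -m inch '[[[-0.063,0,-0.041],-0.077,-1],[[-0.063,0,-0.041],-0.077,-1],[[-0.066,0,-0.036],-0.077,-1],[[-0.069,0,-0.03],0,-1],[[-0.069,0,-0.03],0,-1],[[-0.069,0,-0.03],0,-1],[[-0.069,0,-0.03],0,-1],[[-0.069,0,-0.03],0,-1]]' 60
python3 to.py 0.5501 -0.2008 0.300 96.1
```

```text
time: 1.05
tcp_pos: [0.3108, 0.206, 0.3029]
tcp_rot: [[-0.13, 0.001, -0.992], [0.992, 0.001, -0.13], [0.001, -1.0, -0.001]]
force: [0.7, 0.7, -0.1]
opening: 0.0854
t 1.05 tcp [0.3108 0.206  0.3029] yaw 97.4613090661762 F [ 0.6844  0.6565 -0.1456] M [ 0.0475 -0.0162 -0.0167] open 0.08544354610752757
mm [ 239.2831 -406.8478   -2.9127] shift [-0.7241  0.0048 -0.3074] turn 0.015125656290846716 tilt 0.0007427894089363295 -0.0014966831878322044
```

```bash
python3 -m inch '[[[-0.075,0,-0.032],0.015,-1],[[-0.075,0,-0.032],0,-1],[[-0.075,0,-0.032],0,-1],[[-0.075,0,-0.032],0,-1],[[-0.075,0,-0.032],0,-1],[[-0.075,0,-0.032],0,-1],[[-0.075,0,-0.032],0,-1],[[-0.075,0,-0.032],0,-1]]' >/dev/null
python3 to.py 0.5501 -0.2008 0.300 96.1
```

```text
t 1.85 tcp [ 0.5034 -0.145   0.3045] yaw 95.96930853052785 F [0.8245 0.8739 0.1355] M [0.0605 0.0154 0.0546] open 0.08525849010533106
mm [ 46.6569 -55.7708  -4.4794] shift [-0.1005  0.0078 -0.0676] turn -0.0014521274385793327 tilt 0.0011150218546386054 -0.006201862528310127
```

```bash
python3 -m inch '[[[-0.05,0.004,-0.034],0,-1],[[-0.04,0.003,-0.027],0,-1],[[-0.012,0,-0.008],0,-1],[[0,0,0],0,-1],[[0,0,0],0,-1],[[0,0,0],0,-1],[[0,0,0],0,-1],[[0,0,0],0,-1]]' >/dev/null
python3 to.py 0.5501 -0.2008 0.237 96.1
python3 - <<'E'
from h import *
g=grab("scene"); save(g,"pics/s2.png",(230,130,390,290),3.5)
E
```

```text
t 2.65 tcp [ 0.5519 -0.2062  0.2995] yaw 95.78617393627701 F [ 0.4918 -0.1841  0.6161] M [-0.0106  0.0066  0.0169] open 0.08566562568079089
mm [ -1.8292   5.3705 -62.5265] shift [0.009  0.1042 0.0027] turn -0.00348695626358872 tilt 0.0016861737008472917 -0.00507015021767565
```

View pics/s2.png

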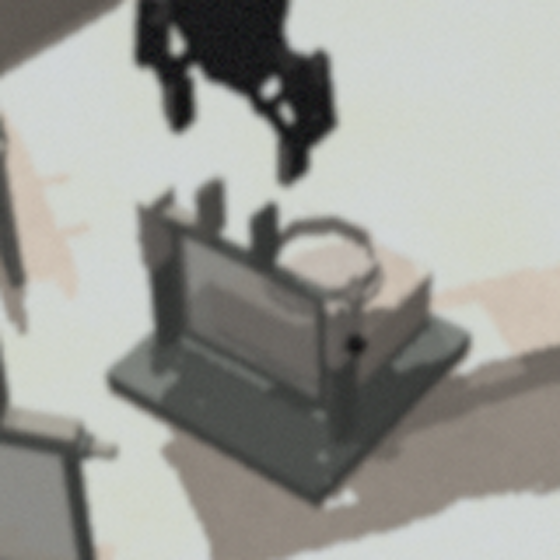

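```bash
python3 -m inch '[[[0.009,0.02,0.003],-0.003,-1],[[0,0.02,0],0,-1],[[0,0.02,0],0,-1],[[0,0.02,0],0,-1],[[0,0.015,0],0,-1],[[0,0.008,0],0,-1],[[0,0,0],0,-1],[[0,0,0],0,-1]]' 
python3 to.py 0.5501 -0.2008 0.237 96.1
```

```text
time: 3.5
tcp_pos: [0.549, -0.1997, 0.2307]
tcp_rot: [[-0.106, 0.003, -0.994], [0.994, 0.003, -0.106], [0.003, -1.0, -0.003]]
force: [0.3, -0.5, -0.1]
opening: 0.0855
t 3.5 tcp [ 0.549  -0.1997  0.2307] yaw 96.11004198459092 F [ 0.3405 -0.5152 -0.0821] M [ 0.0042 -0.0081 -0.0092] open 0.08552980467331615
mm [ 1.066  -1.1481  6.2561] shift [-0.0021 -0.0104 -0.0016] turn 0.00011157760656585778 tilt 0.0030103483380608427 -0.0028709918426436144
```

```bash
python3 -m inch '[[[-0.002,-0.009,-0.002],0,-1],[[0,0,0],0,-1],[[0,0,0],0,-0.5],[[0,0,0],0,0],[[0,0,0],0,1],[[0,0,0],0,1],[[0,0,0],0,1],[[0,0,0],0,1]]' 50
python3 to.py 0.5501 -0.2008 0.237 96.1
python3 - <<'E'
from h import *
g=grab("scene"); save(g,"pics/s3.png",(230,130,390,290),3.5)
E
```

```text
time: 4.3
tcp_pos: [0.5516, -0.2022, 0.2405]
tcp_rot: [[-0.106, 0.008, -0.994], [0.994, -0.0, -0.106], [-0.001, -1.0, -0.008]]
force: [0.2, -1.1, 1.1]
opening: 0.0387
t 4.3 tcp [ 0.5516 -0.2022  0.2405] yaw 96.08936455957638 F [ 0.1649 -1.1286  1.0551] M [0.0322 0.1423 0.0672] open 0.03868074938305657
mm [-1.4924  1.4122 -3.5184] shift [0.0026 0.0058 0.0023] turn -0.00011817156026236515 tilt -0.0009031436863203296 -0.008232919742249432
```

View pics/s3.png

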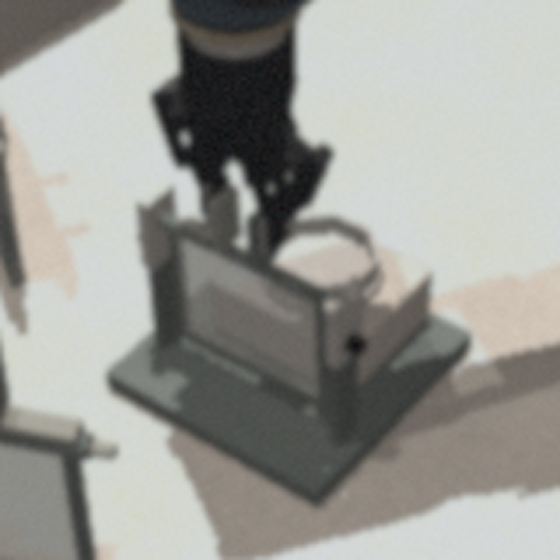

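```bash
python3 -m inch '[[[0,-0.01,0],0,1],[[0,-0.015,0],0,1],[[0,-0.02,0],0,1],[[0,-0.03,0],0,1],[[0,-0.04,0],0,1],[[0,-0.05,0],0,1],[[0,-0.05,0],0,1],[[0,-0.04,0],0,1]]' 
python3 to.py 0.5229 0.2119 0.405 87.65
```

```text
time: 5.15
tcp_pos: [0.549, -0.2009, 0.3994]
tcp_rot: [[-0.106, 0.001, -0.994], [0.994, 0.004, -0.106], [0.004, -1.0, -0.002]]
force: [0.4, -0.5, -2.7]
opening: 0.0387
t 5.15 tcp [ 0.549  -0.2009  0.3994] yaw 96.11145337089253 F [ 0.4455 -0.4511 -2.73  ] M [-0.0546  0.0173 -0.01  ] open 0.038734433052410325
mm [-26.0707 412.7557   5.5599] shift [ 0.6887 -0.0065 -0.03  ] turn 0.09401614856547254 tilt 0.00389892937962449 -0.001614290743687488
```

```bash
python3 -m inch '[[[0.04,0,-0.003],0.02,1],[[0.06,0,-0.003],0.02,1],[[0.07,0,0],0.02,1],[[0.07,0,0],0.02,1],[[0.07,0,0],0.014,1],[[0.07,0,0],0,1],[[0.07,0,0],0,1],[[0.07,0,0],0,1]]' >/dev/null
python3 to.py 0.5229 0.2119 0.405 87.65
```

```text
t 5.95 tcp [0.551  0.1181 0.4123] yaw 86.8619403651802 F [ 0.4251 -0.9381 -2.5533] M [-0.0273 -0.0489  0.051 ] open 0.03879131137266641
mm [-28.1373  93.8054  -7.288 ] shift [0.1535 0.0115 0.0556] turn -0.008756218164664473 tilt 0.0009111013503951178 -0.014234958687799932
```

```bash
python3 -m inch '[[[0.05,0.003,0.018],-0.008,1],[[0.05,0.003,0.018],0,1],[[0.03,0.003,0.01],0,1],[[0.012,0,0.005],0,1],[[0,0,0],0,1],[[0,0,0],0,1],[[0,0,0],0,1],[[0,0,0],0,1]]' >/dev/null
python3 to.py 0.5229 0.2119 0.405 87.65
```

```text
t 6.75 tcp [0.5222 0.2107 0.4112] yaw 87.85550204945615 F [ 0.3579 -0.6928 -2.629 ] M [-0.0198 -0.0264 -0.0401] open 0.0385972345850642
mm [ 0.7095  1.1699 -6.1776] shift [ 0.002   0.0103 -0.0009] turn 0.002283356105068258 tilt 0.002309440332900722 -0.01734310296070388
```

```bash
python3 -m inch '[[[0.002,0.02,0],0.002,1],[[0,0.03,0],0,1],[[0,0.035,0],0,1],[[0,0.035,0],0,1],[[0,0.03,0],0,1],[[0,0.02,0],0,1],[[0,0.01,0],0,1],[[0,0,0],0,1]]' >/dev/null
python3 to.py 0.5229 0.2119 0.2905 87.65
python3 - <<'E'
from h import *
g=grab("scene"); save(g,"pics/s4.png",(380,190,540,370),3.3)
g=grab("top"); save(g,"pics/t4.png",(90,230,240,350),5)
E
```

```text
t 7.55 tcp [0.5246 0.209  0.2946] yaw 87.34189392601203 F [-0.6462 -0.4396 -2.6004] M [-0.0209 -0.0029 -0.0035] open 0.038639095847523994
mm [-1.6965  2.8681 -4.1342] shift [0.0046 0.0068 0.0032] turn -0.003423400822088575 tilt 0.0014038336062835797 -0.015540179245155588
```

View pics/s4.png

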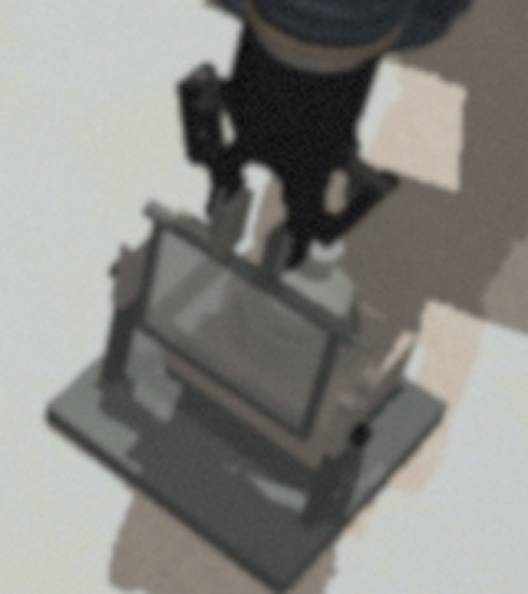

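View pics/t4.png

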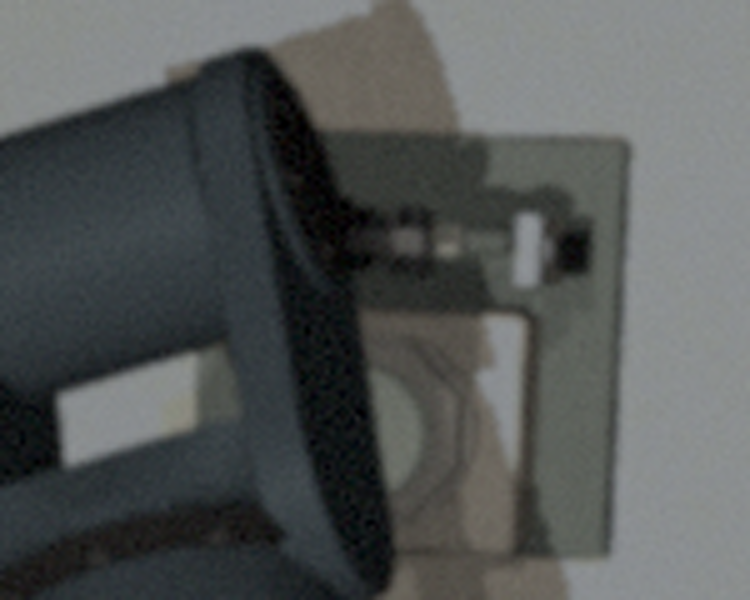

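Run:
```python
from h import *
np.set_printoptions(precision=4,suppress=True)
f=grab("top"); W=pts(f)
p=cv2.cvtColor(f["pixels"],cv2.COLOR_RGB2GRAY)
S=W[265:295,170:212]
for nm,m in dict(bar=(S[...,2]>.188)&(S[...,2]<.23),brk=(S[...,2]>.145)&(S[...,2]<.183)).items():
    c,l,st,ce=cv2.connectedComponentsWithStats(m.astype(np.uint8))
    for i in range(1,c):
        if st[i,4]>10: q=S[l==i]; print(nm,st[i]+[170,265,0,0,0],ce[i]+[170,265],"min",q.min(0),"max",q.max(0),"mean",q.mean(0),"zmed",np.median(q[:,2]))
# bright bracket top
b=(p[265:295,170:212]>140)&(S[...,2]>.13); q=S[b]; vv,uu=np.nonzero(b); print("bright",b.sum(),uu.mean()+170,vv.mean()+265,uu.min()+170,uu.max()+170,vv.min()+265,vv.max()+265,np.median(q,0))
print(onplane(f,195.4,279.8,.166),onplane(f,187,278.4,.21))
for c in range(180,192): 
    col=[(v,round(float(W[v,c,2]),3)) for v in range(272,288)]; print(c,[z for v,z in col if 1])
```

```text
bar [176 275  16   6  95] [183.4421 277.5053] min [0.5173 0.134  0.1954] max [0.528  0.165  0.2144] mean [0.5226 0.1497 0.2068] zmed 0.2070048529703825
brk [192 273   8  14  99] [195.8788 279.5354] min [0.5047 0.1255 0.1452] max [0.5328 0.143  0.1763] mean [0.5187 0.1311 0.1656] zmed 0.16834416704873378
bright 16 194.8125 280.5 194 196 274 285 [0.5144 0.1322 0.1701]
[0.5181 0.132  0.166 ] [0.5207 0.1416 0.21  ]
180 [0.024, 0.017, 0.021, 0.209, 0.212, 0.209, 0.209, 0.21, 0.213, 0.015, 0.015, 0.017, 0.017, 0.021, 0.018, 0.014]
181 [0.013, 0.016, 0.015, 0.212, 0.208, 0.208, 0.206, 0.211, 0.206, 0.017, 0.015, 0.013, 0.018, 0.019, 0.022, 0.02]
182 [0.021, 0.019, 0.025, 0.202, 0.205, 0.204, 0.21, 0.207, 0.205, 0.025, 0.018, 0.022, 0.018, 0.016, 0.023, 0.02]
183 [0.023, 0.018, 0.015, 0.205, 0.206, 0.209, 0.204, 0.207, 0.204, 0.017, 0.019, 0.015, 0.019, 0.022, 0.019, 0.022]
184 [0.021, 0.023, 0.021, 0.199, 0.204, 0.2, 0.209, 0.21, 0.202, 0.019, 0.012, 0.025, 0.02, 0.016, 0.017, 0.021]
185 [0.019, 0.022, 0.02, 0.202, 0.204, 0.205, 0.209, 0.201, 0.204, 0.02, 0.024, 0.018, 0.018, 0.019, 0.021, 0.012]
186 [0.014, 0.021, 0.02, 0.201, 0.201, 0.211, 0.207, 0.207, 0.205, 0.017, 0.012, 0.015, 0.017, 0.015, 0.021, 0.013]
187 [0.024, 0.017, 0.019, 0.203, 0.207, 0.207, 0.203, 0.209, 0.199, 0.02, 0.022, 0.027, 0.018, 0.016, 0.016, 0.019]
188 [0.018, 0.021, 0.018, 0.195, 0.203, 0.203, 0.204, 0.205, 0.203, 0.02, 0.012, 0.015, 0.016, 0.02, 0.017, 0.017]
189 [0.015, 0.021, 0.023, 0.202, 0.202, nan, 0.208, 0.208, 0.209, 0.022, 0.021, 0.023, 0.016, 0.019, 0.021, 0.017]
190 [0.025, 0.014, 0.019, 0.205, 0.203, 0.204, 0.204, 0.21, 0.209, 0.021, 0.025, 0.02, 0.013, 0.014, 0.013, 0.02]
191 [0.011, 0.021, 0.019, 0.2, 0.204, 0.201, 0.204, 0.197, 0.206, 0.019, 0.015, 0.015, 0.022, 0.022, 0.022, 0.02]
```

```bash
python3 -m inch '[[[0.004,0.003,0.003],-0.003,1],[[0.004,0.003,0.002],0,1],[[0,0,0],0,1],[[0,0,0],0,1],[[0,0,0],0,1],[[0,0,0],0,1],[[0,0,0],0,1],[[0,0,0],0,1]]' >/dev/null
python3 to.py 0.5216 0.2137 0.2905 87.65
cat > bar.py <<'E'
from h import *
np.set_printoptions(precision=4,suppress=True)
f=grab("top"); W=pts(f); S=W[262:298,165:212]
for nm,lo,hi in (("bar",.183,.24),("brk",.14,.183)):
    m=(S[...,2]>lo)&(S[...,2]<hi)
    c,l,st,ce=cv2.connectedComponentsWithStats(m.astype(np.uint8))
    for i in range(1,c):
        if st[i,4]>40: q=S[l==i]; print(nm,st[i]+[165,262,0,0,0],"y",q[:,1].min(),q[:,1].max(),"x lo/hi",np.percentile(q[:,0],[2,98]),"mean",q.mean(0))
E
python3 bar.py
```

```text
t 8.5 tcp [0.5226 0.2151 0.2945] yaw 87.6704519316894 F [-0.2471 -0.4839 -1.9756] M [-0.0026  0.0458  0.0419] open 0.03870364346389576
mm [-0.9907 -1.3506 -4.0312] shift [-0.0023  0.0067  0.0017] turn 0.00022724368543770702 tilt 0.0035511045628109157 -0.021716204853696484
bar [173 276  17   6  95] y 0.13967324402579992 0.17103870305031563 x lo/hi [0.5153 0.5259] mean [0.5206 0.1543 0.2049]
brk [193 273   8  14  97] y 0.1261883730733139 0.1374161015903113 x lo/hi [0.5047 0.5327] mean [0.5185 0.1306 0.1654]
```

```bash
python3 -m inch '[[[0,0.006,0.0015],0,1],[[0,0.008,0],0,1],[[0,0.008,0],0,1],[[0,0.008,0],0,1],[[0,0.006,0],0,1],[[0,0.003,0],0,1],[[0,0,0],0,1],[[0,0,0],0,1]]' >/dev/null
python3 to.py 0.5216 0.2147 0.245 87.65;python3 bar.py
```

```text
t 9.35 tcp [0.522  0.215  0.2682] yaw 87.66394338630602 F [-0.9813  0.2145 -2.3927] M [-0.0069  0.0521  0.0186] open 0.03859400878298602
mm [ -0.3973  -0.3197 -23.2288] shift [-0.0007  0.0387  0.0014] turn 0.00015492651451122835 tilt 0.0030705410092238686 -0.02044992691556915
brk [193 273   8  14  98] y 0.1258495312795112 0.13753884063408975 x lo/hi [0.5047 0.5328] mean [0.5187 0.1307 0.1651]
brk [176 276  16   6  75] y 0.13930246064044796 0.17138534395023583 x lo/hi [0.5155 0.5263] mean [0.5201 0.1547 0.1778]
```

```bash
python3 -m inch '[[[0,0.002,0.0015],0,1],[[0,0.002,0],0,1],[[0,0.002,0],0,1],[[0,0.002,0],0,1],[[0,0.002,0],0,1],[[0,0.002,0],0,1],[[0,0.002,0],0,1],[[0,0,0],0,1]]' >/dev/null
python3 to.py 0.5216 0.2147 0.245 87.65;python3 bar.py
```

```text
t 10.2 tcp [0.5213 0.2151 0.2596] yaw 87.66109559455133 F [-0.5838  0.0834 -2.8831] M [-0.0228 -0.0594  0.026 ] open 0.03884056605379798
mm [  0.2511  -0.4449 -14.5845] shift [-0.0008  0.0243  0.0001] turn 0.00012328438390356823 tilt 0.00343755560127124 -0.021386931147801894
brk [177 273  24  14 182] y 0.1257002275095717 0.17071354101286793 x lo/hi [0.5047 0.5326] mean [0.519  0.1413 0.1671]
```

```bash
python3 -m inch '[[[0,0.002,0.0005],0,1],[[0,0.002,0],0,1],[[0,0.002,0],0,1],[[0,0.002,0],0,1],[[0,0.002,0],0,1],[[0,0.002,0],0,1],[[0,0.001,0],0,1],[[0,0,0],0,1]]' >/dev/null
python3 to.py 0.5216 0.2147 0.245 87.65
```

```text
t 11.05 tcp [0.5213 0.2152 0.2512] yaw 87.66391410401353 F [ 0.6969  0.1808 -3.0478] M [ 0.0182  0.033  -0.0432] open 0.03847892685743069
mm [ 0.3209 -0.4841 -6.2132] shift [-0.0008  0.0104 -0.0003] turn 0.00015460115570580985 tilt 0.0034717689686048036 -0.0215509277484597
```

Free so far (hinge about 0.161). Slower now.

```bash
python3 -m inch '[[[0,0.0015,0],0,1],[[0,0.0015,0],0,1],[[0,0.0015,0],0,1],[[0,0.0015,0],0,1],[[0,0.0015,0],0,1],[[0,0,0],0,1],[[0,0,0],0,1],[[0,0,0],0,1]]' >/dev/null
python3 to.py 0.5216 0.2147 0.245 87.65
```

```text
t 11.85 tcp [0.5214 0.2152 0.2464] yaw 87.66480018686481 F [-0.6458  0.4027 -2.3753] M [-0.0467 -0.0093  0.0262] open 0.038310221693972135
mm [ 0.2019 -0.5173 -1.3708] shift [-0.0009  0.0023 -0.0003] turn 0.00016444652072004196 tilt 0.0035021225642913683 -0.021654567217529553
```

```bash
python3 -m inch '[[[0,0.0015,0],0,1],[[0,0.0015,0],0,1],[[0,0.0015,0],0,1],[[0,0.0015,0],0,1],[[0,0,0],0,1],[[0,0,0],0,1],[[0,0,0],0,1],[[0,0,0],0,1]]' >/dev/null
python3 to.py 0.5216 0.2147 0.240 87.65
```

```text
t 12.65 tcp [0.5217 0.2152 0.2445] yaw 87.6856232631173 F [-1.0464 -0.9062  0.528 ] M [0.0651 0.2601 0.0877] open 0.03851271205622913
mm [-0.1308 -0.4652 -4.5121] shift [-0.0008  0.0075  0.0004] turn 0.000395814034636525 tilt 0.004295492699317476 -0.023289608095444437
```

```bash
python3 -m inch '[[[0,0.0015,0],0,1],[[0,0.0015,0],0,1],[[0,0.0015,0],0,1],[[0,0,0],0,1],[[0,0,0],0,1],[[0,0,0],0,1],[[0,0,0],0,1],[[0,0,0],0,1]]' >/dev/null
python3 to.py 0.5216 0.2147 0.240 87.65
python3 - <<'E'
from h import *
np.set_printoptions(precision=4,suppress=True)
g=grab("scene"); save(g,"pics/s5.png",(385,210,525,350),4.2)
E
```

```text
t 13.45 tcp [0.522  0.2151 0.2442] yaw 87.72949986229497 F [-2.4923 -0.7297  1.9482] M [0.1224 0.4016 0.2088] open 0.03870700055929068
mm [-0.4435 -0.4074 -4.2288] shift [-0.0007  0.007   0.0009] turn 0.0008833318032774034 tilt 0.00503191072918465 -0.024679697405820853
```

View pics/s5.png

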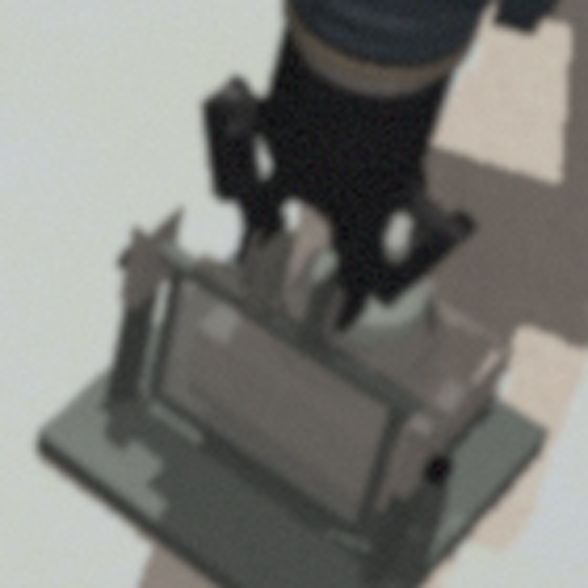

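```bash
python3 -m inch '[[[0,-0.003,0],0,1],[[0,0,0.002],0,1],[[0,0,0],0,1],[[0,0.0015,0],0,1],[[0,0.0015,0],0,1],[[0,0.0015,0],0,1],[[0,0.0015,0],0,1],[[0,0,0],0,1]]' >/dev/null
python3 to.py 0.5216 0.2147 0.240 87.65
```

```text
t 14.3 tcp [0.5211 0.215  0.2442] yaw 87.74559036350468 F [-2.1804  0.1206  2.3348] M [0.318  0.5418 0.2663] open 0.03810024599710526
mm [ 0.4681 -0.2516 -4.1576] shift [-0.0004  0.0069 -0.0006] turn 0.0010621151500518839 tilt 0.0054400304306024575 -0.025984953237404344
```

Run:
```python
from h import *
np.set_printoptions(precision=3,suppress=True,linewidth=150)
Z=[]
for i in range(4):
    f=grab("top"); Z.append(pts(f)[...,2])
Z=np.nanmedian(Z,0)
print("busy -y");print(Z[271:290,190:203])
print("idle -y");print(Z[252:273,380:394])
```

```text
busy -y
[[0.022 0.02  0.02  0.016 0.021 0.018 0.016 0.017 0.023 0.022 0.017 0.019 0.018]
 [0.014 0.017 0.018 0.018 0.02  0.021 0.016 0.018 0.017 0.019 0.019 0.019 0.016]
 [0.019 0.016 0.018 0.018 0.168 0.172 0.17  0.169 0.165 0.153 0.142 0.017 0.018]
 [0.019 0.016 0.017 0.169 0.168 0.169 0.171 0.167 0.166 0.15  0.14  0.126 0.114]
 [0.021 0.017 0.022 0.172 0.17  0.169 0.166 0.171 0.163 0.151 0.14  0.125 0.112]
 [0.019 0.02  0.018 0.168 0.168 0.171 0.167 0.172 0.164 0.15  0.139 0.125 0.115]
 [0.149 0.15  0.152 0.171 0.172 0.166 0.171 0.17  0.162 0.151 0.136 0.128 0.126]
 [0.155 0.152 0.154 0.17  0.17  0.168 0.167 0.171 0.163 0.146 0.138 0.128 0.127]
 [0.152 0.153 0.156 0.171 0.17  0.168 0.169 0.169 0.162 0.15  0.136 0.13  0.129]
 [0.152 0.154 0.152 0.169 0.171 0.17  0.169 0.171 0.161 0.148 0.136 0.131 0.129]
 [0.154 0.151 0.152 0.17  0.17  0.169 0.17  0.169 0.16  0.147 0.135 0.13  0.129]
 [0.017 0.02  0.016 0.17  0.17  0.169 0.169 0.166 0.16  0.146 0.135 0.127 0.129]
 [0.021 0.018 0.02  0.169 0.17  0.171 0.17  0.169 0.159 0.148 0.137 0.123 0.121]
 [0.021 0.02  0.021 0.169 0.168 0.17  0
[... 1877 characters left out ...]
   0.071  0.089  0.116  0.134  0.152  0.167  0.165  0.166  0.164  0.168 -0.001 -0.003  0.   ]
 [ 0.021  0.019  0.019  0.113  0.132  0.148  0.151  0.137  0.124  0.    -0.001 -0.001  0.001 -0.001]
 [ 0.018  0.018  0.022  0.018  0.016  0.018  0.017  0.02  -0.001 -0.004 -0.003 -0.002 -0.003 -0.001]
 [ 0.018  0.018  0.02   0.018  0.02   0.021  0.021  0.017 -0.002  0.002 -0.004  0.    -0.001 -0.001]
 [ 0.02   0.021  0.015  0.02   0.019  0.021  0.017  0.018 -0.003 -0.001 -0.001  0.001  0.001 -0.003]
 [ 0.018  0.02   0.016  0.018  0.019  0.021  0.021  0.016 -0.004 -0.002 -0.001 -0.002 -0.003 -0.005]
 [ 0.019  0.018  0.018  0.019  0.02   0.016  0.021  0.016 -0.002 -0.    -0.002 -0.002 -0.002 -0.001]]
```

Run:
```python
from h import *
np.set_printoptions(precision=4,suppress=True,linewidth=150)
Z=[];Y=[];S=[]
for i in range(6):
    f=grab("top"); W=pts(f); Z.append(W); g=grab("scene"); S.append(pts(g))
W=np.nanmedian(Z,0); S=np.nanmedian(S,0)
q=W[277:282,165:193].reshape(-1,3); q=q[(q[:,2]>.14)&(q[:,2]<.17)]; k=np.polyfit(q[:,1],q[:,2],1)
print("top: slope",k[0],"z at y=.137,.172,.215,.298",np.polyval(k,[.137,.172,.2137,.298]),len(q),q[:,1].min(),q[:,1].max(), np.polyfit(q[:,1],q[:,0],1)[0])
st=np.array([.522,.2137]); a=np.radians(-2.35); R=np.array([[np.cos(a),np.sin(a)],[-np.sin(a),np.cos(a)]])
L=S.copy(); L[...,:2]=(S[...,:2]-st)@R.T
m=(abs(L[...,0])<.02)&(abs(L[...,1])<.1)&(L[...,2]>.03)&(L[...,2]<.21); q=L[m]
for y in np.arange(-.09,.1,.01):
    s=q[abs(q[:,1]-y)<.005]
    t=s[s[:,2]<.18]
    if len(t)>5:
        hi=t[(t[:,2]>.13)]; lo=t[t[:,2]<.13]
        print(round(y,3),len(t),"z top98",np.percentile(t[:,2],98),"z bot",np.percentile(t[:,2],2),"x@hi",np.median(hi[:,0]) if len(hi) else None,"x@lo",np.median(lo[:,0]) if len(lo) else None)
```

```text
top: slope 0.25986235802723445 z at y=.137,.172,.215,.298 [0.1498 0.1589 0.1698 0.1917] 70 0.14180079782307298 0.16942581757638414 0.0021449519659070015
-0.09 10 z top98 0.1305690938843469 z bot 0.12159924874812034 x@hi 0.0029410194014678746 x@lo 0.006099270851467409
-0.08 162 z top98 0.17112394411101 z bot 0.033619709466247885 x@hi 0.01378777118438644 x@lo 0.011461730158802218
-0.07 248 z top98 0.17013041767259474 z bot 0.03512994898952524 x@hi 0.004542919164635046 x@lo 0.0016414714409103593
-0.06 106 z top98 0.15422687563474027 z bot 0.04153890744558976 x@hi 0.004738709303730762 x@lo 0.005669021529005168
-0.05 155 z top98 0.15904680865058438 z bot 0.04326312268827162 x@hi 0.004400079096981909 x@lo 0.0046858884689008045
-0.04 167 z top98 0.16000081289991744 z bot 0.04302135852185606 x@hi 0.004121075582566747 x@lo 0.004433785736554282
-0.03 166 z top98 0.16030016579622158 z bot 0.042346590158453885 x@hi 0.00432431550429967 x@lo 0.004450081118837506
-0.02 158 z top98 0.17776736702620805 z bot 0.04412259377897875 x@hi 0.004950354945441799 x@lo 0.004378062958629982
-0.01 202 z top98 0.1
[... 546 characters left out ...]
34845173387
0.04 169 z top98 0.1579743982042553 z bot 0.04546464160430407 x@hi 0.0034908865020244107 x@lo 0.003969525252153917
0.05 176 z top98 0.1579894179911628 z bot 0.045297525397940214 x@hi 0.003432594171164021 x@lo 0.004001518145499658
0.06 176 z top98 0.15849549448698236 z bot 0.046249525531568 x@hi 0.0033269554524460584 x@lo 0.0038324961880413775
0.07 182 z top98 0.15864686120983396 z bot 0.048242213369816614 x@hi 0.00413848988440323 x@lo 0.004734680171984419
0.08 99 z top98 0.1682117410268692 z bot 0.04512832729632741 x@hi 0.0038675981099613424 x@lo 0.005809336863769222
0.09 318 z top98 0.1686165580418021 z bot 0.03409477423065931 x@hi 0.0032732217489532386 x@lo 0.011017393884490934
```

```bash
cat > chk.py <<'E'
from h import *
np.set_printoptions(precision=4,suppress=True,linewidth=150)
Z=[];S=[]
for i in range(4): Z.append(pts(grab("top"))); S.append(pts(grab("scene")))
W=np.nanmedian(Z,0); S=np.nanmedian(S,0); o=robot.get_obs()
q=W[277:282,189:193].reshape(-1,3); q=q[(q[:,2]>.14)&(q[:,2]<.162)]; print("pin-end housing z",q[:,2].mean(),"minus tcp",q[:,2].mean()-o["tcp_pos"][2],"x",q[:,0].mean(),"n",len(q))
st=np.array([.522,.2137]); a=np.radians(-2.35); R=np.array([[np.cos(a),np.sin(a)],[-np.sin(a),np.cos(a)]])
L=S.copy(); L[...,:2]=(S[...,:2]-st)@R.T
m=(abs(L[...,0])<.02)&(abs(L[...,1])<.065)&(L[...,2]>.036)&(L[...,2]<.14); q=L[m]
ys=np.arange(-.06,.065,.005); b=[]
for y in ys: s=q[abs(q[:,1]-y)<.0025]; b.append(s[:,2].min())
k=np.polyfit(ys,b,1); print("panel bottom slope",k[0],"at 0",k[1],"face x fit",np.polyfit(q[:,1],q[:,0],1))
E
python3 -m inch '[[[0,-0.001,0],0,1],[[0,-0.001,0],0,1],[[0,0,0],0,1],[[0,0,0],0,1],[[0,0,0],0,1],[[0,0,0],0,1],[[0,0,0],0,1],[[0,0,0],0,1]]' >/dev/null
python3 to.py 0.5216 0.2147 0.240 87.65; python3 chk.py
```

```text
t 15.9 tcp [0.5213 0.215  0.2445] yaw 87.72735677553844 F [-1.588   0.434   0.7511] M [0.1099 0.2322 0.0571] open 0.03877229205606404
mm [ 0.2611 -0.2903 -4.4571] shift [-0.0005  0.0074 -0.0003] turn 0.0008595197282048161 tilt 0.005266131865674675 -0.026105155745696478
pin-end housing z 0.15307878295479624 minus tcp -0.09136508558525244 x 0.5200242268827685 n 20
panel bottom slope 0.04176757282993259 at 0 0.04247950981948932 face x fit [-0.005   0.0045]
```

```bash
python3 -m inch '[[[0,-0.002,0],0,1],[[0,-0.002,0],0,1],[[0,-0.001,0],0,1],[[0,0,0],0,1],[[0,0,0],0,1],[[0,0,0],0,1],[[0,0,0],0,1],[[0,0,0],0,1]]' >/dev/null
python3 to.py 0.5216 0.2147 0.240 87.65; python3 chk.py
```

```text
t 17.1 tcp [0.5211 0.2148 0.2469] yaw 87.71984193274842 F [ 0.3447 -0.4989 -1.1839] M [-0.0401  0.0474 -0.0199] open 0.03810140019601015
mm [ 0.5224 -0.1247 -6.8697] shift [-0.0002  0.0115 -0.0006] turn 0.0007760214749824159 tilt 0.004535476739672264 -0.025153975805155344
pin-end housing z 0.1556923156312531 minus tcp -0.09122385028191529 x 0.5199941737275482 n 20
panel bottom slope 0.023820596937334793 at 0 0.044654092578941255 face x fit [-0.0032  0.0042]
```

```bash
python3 -m inch '[[[0,0.0015,0.0008],0,1],[[0,0.0015,0],0,1],[[0,0.0012,0],0,1],[[0,0,0],0,1],[[0,0,0],0,1],[[0,0,0],0,1],[[0,0,0],0,1],[[0,0,0],0,1]]' >/dev/null
python3 to.py 0.5216 0.2147 0.240 87.65
```

```text
t 18.3 tcp [0.5207 0.2149 0.2446] yaw 87.72097941251855 F [-1.1535 -0.5176 -0.9216] M [ 0.0335  0.0691 -0.0079] open 0.03897553336404013
mm [ 0.8855 -0.1813 -4.5971] shift [-0.0003  0.0077 -0.0013] turn 0.0007886601390948853 tilt 0.004780561223061937 -0.025683471874366988
```

```bash
python3 -m inch '[[[0,0.0003,0],0,0.05],[[-0.003,0.0005,0],0,-0.05],[[-0.003,0.0005,0],0,-0.12],[[-0.003,0.0005,0],0,-0.2],[[-0.003,0.0005,0],0,-0.28],[[-0.002,0,0],0,-0.3],[[0,0,0],0,-0.3],[[0,0,0],0,-0.3]]' 20 >/dev/null
python3 to.py 0.5216 0.2147 0.240 87.65
python3 - <<'E'
from h import *
g=grab("scene"); save(g,"pics/s6.png",(385,210,525,350),4.2)
E
```

```text
t 19.1 tcp [0.5207 0.206  0.2434] yaw 87.70555959127053 F [-0.6473  1.2904 -0.5043] M [ 0.2037  0.0444 -0.0164] open 0.05545775307426072
mm [ 0.8632  8.7059 -3.3705] shift [ 0.0145  0.0057 -0.0007] turn 0.0006173287918946989 tilt 0.005825870275003743 -0.026928604283553505
```

View pics/s6.png

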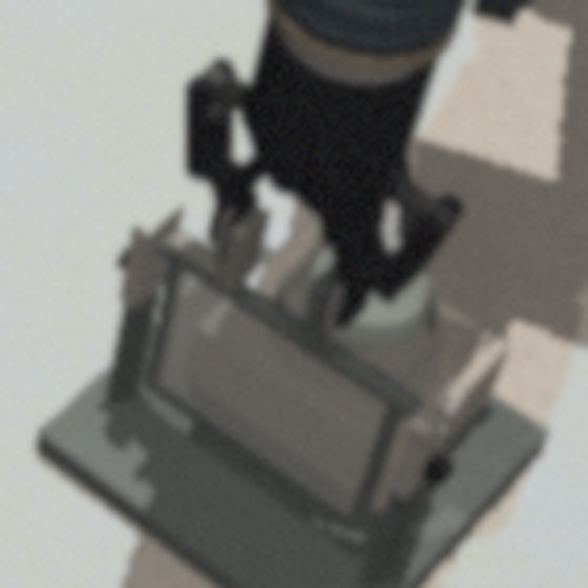

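```bash
cat > tab.py <<'E'
from h import *
np.set_printoptions(precision=4,suppress=True,linewidth=150)
S=[]
for i in range(4): g=grab("scene"); S.append(pts(g))
S=np.nanmedian(S,0); gray=cv2.cvtColor(g["pixels"],cv2.COLOR_RGB2GRAY)
st=np.array([.522,.2137]); a=np.radians(-2.35); R=np.array([[np.cos(a),np.sin(a)],[-np.sin(a),np.cos(a)]])
L=S.copy(); L[...,:2]=(S[...,:2]-st)@R.T
for lo,hi in ((.163,.172),(.172,.18),(.18,.19),(.19,.2)):
    m=(abs(L[...,0]-.005)<.03)&(abs(L[...,1])<.075)&(L[...,2]>lo)&(L[...,2]<hi)
    v,u=np.nonzero(m); o=np.argsort(L[m][:,1]); q=L[m][o]; b=gray[m][o]
    print(lo,[(int(p[1]*1000),int(p[0]*1000),int(c)) for p,c in zip(q,b)][::2])
E
python3 tab.py
```

```text
0.163 [(-74, -11, 171), (-74, 13, 149), (-74, -13, 191), (-74, 7, 169), (-73, 4, 139), (-73, 14, 94), (-73, -4, 158), (-73, 8, 110), (-73, 12, 137), (-72, -5, 108), (-72, 16, 113), (-72, -2, 98), (-72, -11, 173), (-72, -11, 163), (-65, -2, 164), (-60, 3, 126), (-52, -2, 121), (-46, 5, 89), (-41, 0, 76), (-39, 3, 79), (-31, 12, 71), (-29, 13, 72), (-28, 12, 71), (-25, 12, 72), (-25, 11, 69), (-24, -9, 109), (-24, -10, 133), (-24, 3, 79), (-24, 0, 112), (-24, -6, 133), (-23, 7, 69), (-23, 2, 98), (15, 12, 60), (17, 12, 63), (18, 12, 59), (19, 10, 60), (21, 13, 59), (22, 11, 57), (22, 9, 55), (23, 4, 59)]
0.172 [(-43, 5, 107), (-34, 10, 66), (-30, 12, 74), (-27, 13, 73), (-27, 12, 74), (-25, 13, 72), (-24, 9, 71), (-24, 2, 71), (-24, -6, 86), (-24, -4, 83), (-24, 0, 82), (-24, -7, 92), (-23, 6, 76), (15, 11, 67), (16, 12, 59), (18, 12, 58), (20, 12, 57), (22, 12, 55), (25, 11, 58), (29, 11, 74)]
0.18 [(-44, 6, 91), (-43, 6, 103), (-38, 10, 83), (-37, 10, 76), (-35, 11, 68), (-34, 9, 65), (-34, 10, 65), (-32, 11, 63), (-30, 12, 68), (-29, 12, 70), (-28, 11, 75), (-26, 11, 74), (-25, 11, 
[... 321 characters left out ...]
59), (32, 6, 81), (34, 7, 66), (36, -1, 105), (36, 6, 86)]
0.19 [(-46, 5, 109), (-44, 6, 99), (-43, 6, 63), (-41, 6, 57), (-39, 10, 75), (-37, 11, 64), (-37, 10, 67), (-36, 10, 64), (-33, 9, 64), (-31, 12, 65), (-29, 12, 73), (-27, 12, 73), (-26, 12, 76), (-25, 7, 74), (-25, 11, 73), (-24, 3, 70), (-24, -4, 99), (-24, -1, 81), (-24, -3, 84), (-24, -9, 154), (-24, 0, 71), (-24, -1, 82), (14, 11, 74), (17, 12, 59), (18, 12, 57), (19, 12, 58), (21, 11, 54), (22, 12, 53), (23, 10, 57), (24, 10, 64), (25, 10, 69), (27, 10, 73), (27, 10, 66), (28, 5, 48), (28, 10, 64), (29, 8, 50), (30, 6, 36), (31, 6, 32), (32, 7, 26), (34, 7, 33), (35, 6, 33), (35, -5, 89), (35, 3, 76), (36, 0, 85), (36, 3, 60)]
```

```bash
python3 -m inch '[[[0.001,0,0],0,-0.4],[[0.002,0,0],0,-0.5],[[0.001,0,0],0,-0.7],[[0,0,0],0,-1],[[0,0,0],0,-1],[[0,0,0],0,-1],[[0,0,0],0,-1],[[0,0,0],0,-1]]' >/dev/null
python3 to.py 0.5216 0.2087 0.240 87.65; python3 tab.py | tail -1|cut -c1-900; python3 chk.py
```

```text
t 20.15 tcp [0.5209 0.2086 0.2435] yaw 87.72530781968243 F [ 0.7155 -0.1827  0.2706] M [-0.0466  0.0141  0.0169] open 0.08555832973628737
mm [ 0.6903  0.0647 -3.5143] shift [ 0.0001  0.0059 -0.001 ] turn 0.0008367535520269106 tilt 0.005491662284807059 -0.027205982211266487
0.19 [(-58, 6, 134), (-56, 6, 84), (-55, 6, 114), (-51, 10, 84), (-50, 10, 102), (-49, 11, 106), (-48, 10, 67), (-46, 10, 47), (-45, 2, 83), (-45, -3, 84), (-45, -5, 85), (-45, 6, 86), (-45, 0, 80), (-44, 1, 46), (-44, 9, 34), (-44, 11, 59), (-31, 12, 126), (-30, 11, 99), (-29, 12, 90), (-28, 11, 79), (-26, 13, 75), (-25, -3, 81), (-24, 10, 74), (-24, 5, 73), (-24, 9, 72), (-24, -8, 142), (-24, 4, 73), (-24, 9, 72), (14, 11, 75), (16, 11, 63), (18, 13, 62), (19, 12, 59), (20, 13, 58), (21, 13, 57), (21, 11, 52), (22, -1, 65), (22, -8, 103), (22, -2, 72), (22, -6, 91), (22, 2, 56), (22, 7, 55), (22, 12, 54), (23, 7, 52), (40, 10, 78), (42, 11, 69), (43, 9, 68), (45, 10, 76), (45, 11, 80), (46, 9, 74), (46, 8, 58), (47, 6, 40), (48, 5, 61), (50, 5, 37), (51, 7, 78), (52, 0, 68), (53, -3, 75), (53, -4, 93)]
pin-end housing z 0.15930313947308394 minus tcp -0.08420395777891218 x 0.5203143986136767 n 18
panel bottom slope 0.014187295761863443 at 0 0.04409841268818231 face x fit [-0.0036  0.0036]
```

```bash
python3 -m inch '[[[0,-0.01,0],0,-1],[[0,-0.02,0],0,-1],[[0,-0.03,0],0,-1],[[0,-0.05,0],0,-1],[[0,-0.06,0],0,-1],[[0,-0.05,0],0,-1],[[0,-0.02,0],0,-1],[[0,0,0],0,-1]]' >/dev/null
python3 to.py 0.5216 0.2087 0.240 87.65; python3 chk.py; python3 tab.py|tail -2
python3 - <<'E'
from h import *
g=grab("scene"); a=g["pixels"][190:360,375:535,::-1]; t=grab("top")["pixels"][230:350,90:240,::-1]
r=lambda i:cv2.resize(np.ascontiguousarray(i),(400,400),interpolation=cv2.INTER_CUBIC)
cv2.imwrite("pics/end.png",np.hstack([r(a),r(t)]))
E
```

```text
t 21.55 tcp [0.5161 0.2078 0.3997] yaw 87.72899030057074 F [-0.4328 -0.0412 -0.3131] M [ 0.0436  0.023  -0.0005] open 0.0851491278813015
mm [   5.527     0.8906 -159.6505] shift [ 0.0001  0.2662 -0.001 ] turn 0.0008776700063415256 tilt 0.006661382528420762 -0.030436350467694228
pin-end housing z 0.15792530093987073 minus tcp -0.23803995929832494 x 0.5198233455101263 n 15
panel bottom slope 0.008126162207098095 at 0 0.044167409258300316 face x fit [-0.0037  0.0036]
0.18 [(-31, 11, 111), (-30, 12, 92), (-28, 13, 81), (-27, 12, 76), (-24, -5, 82), (-24, 9, 73), (-24, 7, 72), (-24, -8, 113), (-24, 12, 73), (-24, -5, 82), (-24, 2, 72), (-23, -1, 73), (-23, 7, 70), (16, 13, 69), (17, 12, 60), (19, 12, 57), (19, 11, 57), (21, 11, 55), (22, 12, 56), (22, 4, 56), (22, -5, 82), (22, 9, 57), (22, -7, 96), (22, 6, 55), (22, 2, 56)]
0.19 [(-32, 11, 138), (-30, 13, 119), (-29, 12, 89), (-27, 14, 84), (-26, 12, 75), (-25, 12, 71), (-24, -8, 129), (-24, -5, 107), (-24, -4, 97), (-24, 2, 74), (-24, 6, 71), (-24, 0, 71), (-24, -8, 140), (-24, 5, 69), (-23, 10, 70), (15, 10, 67), (16, 13, 70), (16, 11, 60), (18, 12, 58), (19, 11, 56), (21, 12, 56), (21, 12, 58), (21, 11, 56), (22, 8, 55), (22, -3, 71), (22, 10, 53), (22, 7, 57), (22, -2, 69), (22, -7, 101), (22, 1, 58), (22, -8, 108)]
```

View pics/end.png

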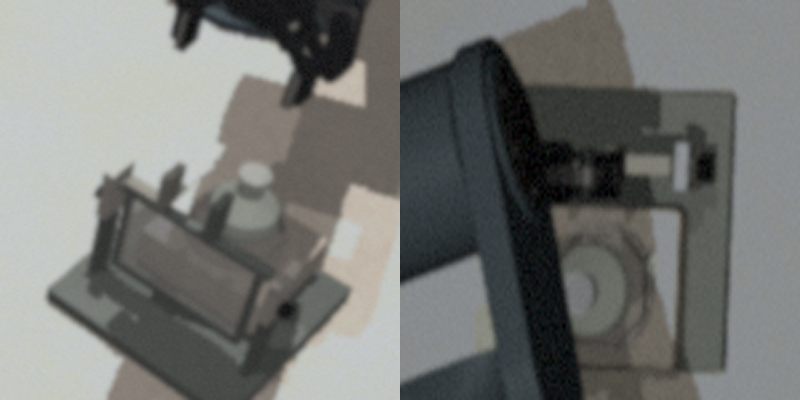

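```bash
python3 -c "
from station import robot
print(robot.job_done())"
```

```text
the job is handed in; nothing more can be done
None
```

The splash guard now hangs by itself on the busy station, and the job was handed in at about 21.6 s of the 45 s allowed.

- **What I did:** I squeezed the tabs on the idle station's guard, the smallest of the three, until the opening read 38.7 mm. I then lifted it clear and carried it over at about 2.7 N. I lowered it until the stub touched the slot floor, which put the hinge axis at about 154 mm, and the highest of the wrist-force readings I took was about 3 N. I opened the fingers while shifting the tool so the pin sprang out, then opened fully and backed straight up.
- **Last checks:**
  - The tabs measure about 55 mm over the outsides, which is the free width, so the pin is fully out.
  - Nothing moved when the fingers let go.
  - The top of the bar's pin end matches an axis near 154 mm.
  - The flask still stands on its hot plate. I did not look closely at the bottle and beaker again, but the arm never went near them.
- **Checks that disagreed:**
  - The slope of the panel's lower edge came out at 8 to 42 mrad in different frames, which I put down to coarse pixels. It was lowest (8 mrad) once the guard hung free.
  - The guard sits about 2 mm towards +y within its 3 mm of play.
  - No camera view showed the pin inside its hole directly; I infer it from the tab width.

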